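Seat a chambered slide in the corner of the imaging frame and clip it

TASK

Load the chambered slide into the imaging frame, gently and by pushing only: push it flat against the long rail at the far side, slide it along the rail past the sprung jaw until it is fully home in the corner against the end stop, and only then swing the hold-down clip all the way round over it. Its wells are full, so never squeeze, lift or tip the slide, and leave the other things on the bench where they are.

Things in the scene. Friction and masses are not known exactly. Their poses are not given: they have to be found in the camera images.
- frame: Dark grey plate of a slide loader (imaging frame), fixed to the bench, 125 (x) x 235 (y) mm; origin at the centre of its underside, z up; its flat deck is 24 mm above. +x is its far side seen from the robot, +y its left, give or take its yaw. Bars, stop and jaw on the deck are 9 mm high; the near side and right end are open. A flush glass window lies in the pocket's floor.
- rail (a point): Middle of the foot of the rail's guiding face (frame x = +46, y = 0, z = 24 mm), axes as the frame's. The rail is an aluminium bar 9 mm high along the whole far side of the deck, 12 mm thick, so it reaches to frame x = +58 mm; its guiding face looks towards the robot (-x).
- seat (a point): Point of the deck where the slide's origin lies when it is fully home against rail and end stop (frame x = +33, y = +62, z = 24 mm), axes as the frame's. The slide's right-hand end is then at frame y = +24 mm. The end stop is an aluminium bar across the left end, 9 mm high: stop face at frame y = +100 mm, x from -2 to +46 mm.
- jaw_mouth (a point): Start of the slanted lead-in of the sprung steel jaw that faces the rail (frame x = +14, y = +39 mm, on the deck). The jaw is 9 mm high, its face at frame y = 50 to 92 mm, at rest 24.5 mm from the rail; the slide pushes it back against its spring (1 to 3 N; up to about 8 N to push the slide in lengthwise). Housing and pins behind it: frame x -23 to +6, y 48 to 94 mm.
- slide: Chambered slide: white and glass block 26 (x) x 76 (y) x 12 (z) mm, eight grey wells under a clear lid, solid white label end at its -y, 50 g. Loose on the right half of the deck, its length roughly along the rail (within 0.3 rad), label end to the right, where it stays. Origin at the centre of its underside.
- clip (a joint): Angle of the hold-down clip, a steel arm 11 mm wide, 4 mm thick, turning level about a pin at frame x = -14, y = +102 mm; its underside is 13 mm above the deck, so it passes over the slide. 0 = shut on its stop, the arm lying diagonally over the slide (direction -0.74 rad from frame +x); grows as it opens, clockwise from above, to 2.1. Stiff: about 1 N at the knob; stays where left.
- clip_knob (a point): Middle of the height of the upright black knob near the free end of the clip, 53 mm from the clip's pin; knob 14 mm in diameter, from 17 to 35 mm above the deck.
- forceps: Bystander: thin steel forceps 130 mm long, 7 mm high, lying in front of the frame; origin under the centre.
- vial: Bystander: small capped bottle 21 mm in diameter, 49 mm high, standing behind the left half of the rail; origin at the centre of its underside.
- dish: Bystander: round shallow petri dish 63 mm in diameter, 15 mm high, behind the right half of the rail; origin at the centre of its underside.

How it is judged:
By the outcome, as a careful person would: the job done as asked, in the order asked, and still so for the second after the job is handed in, with the robot touching nothing.
It also fails if it takes over 58 s, if anything falls off the work surface, if the arm or the gripper's body presses on something with over 40 N, if the wrist force passes 120 N, or if a joint passes its speed limit or range.

ROBOT

A 6-joint arm with a two-finger parallel gripper is mounted at the origin on a cart in front of the work surface, level with it; the furniture and walls round the work are solid. World frame = base frame: x ahead of the robot, y to its left, z up, the work surface at z = 0. Lengths are in m, angles in rad, forces in N, time in s.
With the tool pointing down it reaches from about 0.25 to 0.775 m from the base axis. Payload 4 kg.
Tool frame: the origin (TCP) lies between the finger pads; the fingertips stand 14 mm ahead of it and the grasp point (between the pads) lies 5 mm behind it (nose_length is the distance from the TCP to the fingertips, in m); z points along the fingers, y is the line along which they close (so a half turn about z gives the same grasp; the last joint's range is limited). The gripper opens to 94 mm and grips with 3 to 60 N. Pads are 16 mm wide; open, the fingers measure 119 mm over their backs; the gripper's body (75 mm by 177 mm) begins 78 mm behind the grasp point.
Start: joints at [-1.264, 0.087, 1.371, -0, 1.684, -0.103], TCP at [0.219, -0.504, 0.22] pointing down, gripper open.
Joint ranges: [-3.1, 3.1], [-0.76, 2.03], [0.27, 2.55], [-1.08, 4.22], [0.17, 2.65], [-2.57, 2.57]. Speed limits (rad/s): [2.79, 2.79, 3.14, 3.14, 3.14, 3.14].

INTERFACE

Orientations are given as [roll, pitch, yaw] about the fixed x, y, z axes, in that order (R = Rz(yaw) Ry(pitch) Rx(roll)).
In Python, from bench import * gives the robot as it stands.
- The arm moves only by the tool move_arm, never from a script. Its argument "steps" is one flat list of numbers, 7 for each row, row after row: the turn, a rotation vector about the world's x, y, z in rad, then the shift along the world's x, y, z in m, then the opening, from 0 (shut) to 1 (fully open). A call has 1 to 12 rows; each row is the pose to reach, as a shift and turn from the pose commanded when the call began; what a row does not reach only later rows make up. A row lasts 1/10 s, in which the tool goes at most 50 mm and 8.59 degrees, less where a joint would pass 70% of its speed; a pose out of reach is approached as far as the arm can. A call with a gripper value outside its range is refused whole. The fingers move at their own pace and stop on an object; the grip force is fixed at half the most. Time passes only in rows, so rows that repeat a pose let the fingers close. It gives the time, the measured TCP pose, the force, the opening and the grip force at its end, in the units of the state.
- get_obs(): the state, without advancing time (a new reading comes with each control period).
- snapshot(name): name is "side" or "top" or "wrist"; returns (picture, depth): 420x560x3 uint8, red, green, blue; 420x560 float32, m along the optical axis (not along the pixel's ray), 0 where there is no reading.
- camera_model(name): a dict with "fx", "fy", "cx", "cy" (pixels), "k1" (the pictures are not rectified: a ray, as slopes to the right and down, at radius r is drawn at 1 + k1 r^2 times it, then the intrinsics apply), "rvec" (rotation vector, rad) and "tvec" (3), from world to camera coordinates, as OpenCV has them. Camera axes: x right, y down, z forward; pixel columns grow to the right and rows downward; lengths in m; the calibration is good to about 2 mm. A picture is of the moment at which its call begins: read the wrist's pose just before it. camera_model takes no time and is no camera call; for the wrist camera it gives the pose at the moment of the call.
- close_job(): hands the job in; it is judged then, once.
Trained networks look in the newest picture that a camera, given by its name, has taken for a name from the list of things; names that differ only in an ending like _2 or _b are one class to them, and where a whole thing is asked for, a point or a joint stands for the part that bears it (a point fixed in the world has none). Each returns a list of dicts, best first, with "score" (0 to 1); they miss things now and then, are a little off and sometimes report something else, mostly with a low value. They report only what shows in the picture. A call takes as long as a camera call.
- silhouettes(camera, target): "pixels" (420x560 bool, what is visible of it) and "uv" ([column, row] in pixels, amid what is visible of it).
- spot_point(camera, target): "uv" ([column, row] in pixels: a listed point, or the origin of a listed thing).
The state is a dict: "time": time; "joint_positions": joint angles; "qvel": joint speeds; "joint_torque": joint torques, N m; "tool_pos": TCP position; "ee_rot": TCP orientation; "wrist_force": force on the tool from outside, world axes, zero at the start; "wrist_torque": the same for the moment, N m; "width": finger opening in m; "finger_force": force on a finger pad.
Only numpy, scipy, OpenCV 4.12 (cv2) and the standard library are available. Lean on these libraries where they do the work, as an engineer would, in place of code of your own. Each camera call takes 0.05 s, during which the arm holds its last target. There are 200 camera calls.

## Working session

There is one attempt and no reset: what is moved stays moved. The work goes in short steps, Python scripts to look and compute and a tool call to move; the robot and the scene stay as the last step left them, time stands still between calls to the robot, and variables do not carry over. Pictures are saved under pics/ and viewed, at most 10 in all, crops included, and the job is handed in when it is done.

Besides the shell and the picture viewer there is one more tool, called after "Request:" as name(argument=value, ...) on one line, values as JSON. move_arm: Moves the arm, as the interface text tells. Its arguments: {"type":"object","properties":{"steps":{"type":"array"}},"required":["steps"]}

```bash
ls; mkdir -p pics; cat > h.py <<'E'
from bench import *
import numpy as np, cv2
def ray(cam,uv):
    m=camera_model(cam); u=(uv[0]-m["cx"])/m["fx"]; v=(uv[1]-m["cy"])/m["fy"]
    rd=np.hypot(u,v); r=rd
    for _ in range(20): r=rd/(1+m["k1"]*r*r)
    s=r/rd if rd>0 else 1
    R=cv2.Rodrigues(np.array(m["rvec"],float))[0]; t=np.array(m["tvec"],float).ravel()
    return -R.T@t, R.T@np.array([u*s,v*s,1.])
def onz(cam,uv,z):
    c,d=ray(cam,uv); return c+d*(z-c[2])/d[2]
def save(cam,name):
    p,d=snapshot(cam); cv2.imwrite(f"pics/{name}.png",p[:,:,::-1]); return p,d
E
cat > a.py <<'E'
from h import *
for cam in ("top","side"):
    p,d=save(cam,cam+"0"); np.save(cam+"0d.npy",d)
    for n in ("rail","seat","jaw_mouth","clip_knob","slide","frame","forceps","vial","dish"):
        r=spot_point(cam,n)
        z={"rail":.024,"seat":.024,"jaw_mouth":.024,"slide":.024,"clip_knob":.05}.get(n,0)
        print(cam,n,[(round(q["score"],2),np.round(q["uv"],0),onz(cam,q["uv"],z).round(4)) for q in r[:2]])
o=get_obs(); print(o["time"],o["tool_pos"],o["ee_rot"],o["width"])
E
python3 a.py
```

```text
pics
top rail [(0.65, array([304., 162.]), array([0.584 , 0.0644, 0.024 ]))]
top seat [(0.76, array([272., 168.]), array([0.5715, 0.1192, 0.024 ]))]
top jaw_mouth [(0.74, array([282., 182.]), array([0.5476, 0.1015, 0.024 ])), (0.54, array([322., 131.]), array([0.6396, 0.0328, 0.024 ]))]
top clip_knob [(0.61, array([266., 219.]), array([0.481 , 0.1256, 0.05  ]))]
top slide [(0.72, array([338., 188.]), array([0.5391, 0.0038, 0.024 ]))]
top frame [(0.74, array([307., 184.]), array([0.5481, 0.0576, 0.    ]))]
top forceps [(0.68, array([357., 282.]), array([ 0.3754, -0.0351,  0.    ]))]
top vial [(0.66, array([267., 140.]), array([0.6263, 0.1307, 0.    ])), (0.34, array([272., 215.]), array([0.4919, 0.1188, 0.    ]))]
top dish [(0.73, array([270., 218.]), array([0.4855, 0.1231, 0.    ])), (0.56, array([323., 132.]), array([0.6426, 0.0301, 0.    ]))]
side rail [(0.67, array([245., 260.]), array([0.5934, 0.0558, 0.024 ]))]
side seat [(0.8, array([286., 259.]), array([0.5705, 0.1259, 0.024 ]))]
side jaw_mouth [(0.72, array([258., 253.]), array([0.568, 0.073, 0.024]))]
side clip_knob [(0.68, array([292., 218.]), array([0.4812, 0.1175, 0.05  ]))]
side slide [(0.87, array([228., 238.]), array([0.5404, 0.0047, 0.024 ]))]
side frame [(0.94, array([258., 251.]), array([0.5374, 0.0624, 0.    ]))]
side forceps [(0.52, array([241., 200.]), array([ 0.3842, -0.0229,  0.    ]))]
side vial [(0.67, array([278., 292.]), array([0.63  , 0.1277, 0.    ]))]
side dish [(0.98, array([228., 287.]), array([0.6419, 0.0392, 0.    ])), (0.29, array([239., 202.]), array([ 0.3929, -0.0242,  0.    ]))]
1.0 [ 0.219171   -0.50447434  0.21950121] [ 3.14147990e+00 -3.69933537e-05  4.09821280e-01] 0.09394827366428643
```

```bash
python3 -c "
import cv2
a=cv2.imread('pics/top0.png')[90:310,220:420];b=cv2.imread('pics/side0.png')[170:330,160:340]
cv2.imwrite('pics/c0.png',cv2.hconcat([cv2.resize(a,(400,440),interpolation=2),cv2.resize(b,(400,440),interpolation=2)]))"
```

```text
(no output)
```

View pics/c0.png

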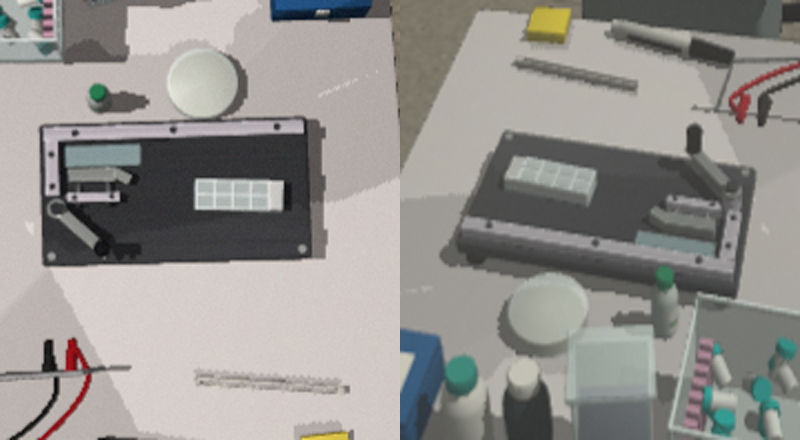

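Request:
move_arm(steps=[0,0,-0.03,0.02,0.044,0.007,0.4,0,0,-0.06,0.04,0.088,0.014,0.4,0,0,-0.09,0.06,0.132,0.02,0.4,0,0,-0.12,0.08,0.176,0.027,0.4,0,0,-0.15,0.1,0.22,0.034,0.4,0,0,-0.18,0.12,0.264,0.04,0.4,0,0,-0.21,0.14,0.308,0.047,0.4,0,0,-0.24,0.16,0.352,0.054,0.4,0,0,-0.28,0.18,0.396,0.06,0.4,0,0,-0.32,0.2,0.44,0.067,0.4,0,0,-0.35,0.22,0.484,0.074,0.4,0,0,-0.38,0.24,0.53,0.08,0.4])

```text
time: 2.2
tool_pos: [0.4594, 0.027, 0.3002]
ee_rot: [3.141, -0.001, 0.029]
wrist_force: [0.7, -0.8, -0.4]
width: 0.0376
finger_force: 0.0
```

```bash
cat > b.py <<'E'
from h import *
import sys
o=get_obs(); print(o["time"],o["tool_pos"],o["ee_rot"],o["width"],o["qvel"].round(3) if hasattr(o["qvel"],"round") else o["qvel"])
c,d=ray("wrist",(280,210)); print(c,d)
p,dd=save("wrist",sys.argv[1]); np.save(sys.argv[1]+"d.npy",dd)
for n in ("rail","seat","jaw_mouth","clip_knob","slide","frame"):
    r=spot_point("wrist",n)
    z={"frame":0,"clip_knob":.05}.get(n,.024)
    print(n,[(round(q["score"],2),np.round(q["uv"],0),onz("wrist",q["uv"],z).round(4)) for q in r[:2]])
for s in silhouettes("wrist","slide")[:1]:
    ys,xs=np.nonzero(s["pixels"]); 
    P=np.array([onz("wrist",(x,y),.036)[:2] for x,y in zip(xs,ys)],np.float32)
    print("slide rect",s["score"],cv2.minAreaRect(P*1000),len(P))
E
python3 b.py w1
```

```text
2.2 [0.45940798 0.02700051 0.30020833] [ 3.14108015e+00 -1.39383127e-03  2.85201873e-02] 0.037603349517020934 [ 1.059  0.474 -0.529 -0.002  0.051  1.352]
[0.53232397 0.02929828 0.46622878] [-0.25001974 -0.01792611 -0.96812966]
rail [(0.68, array([251.,  75.]), array([0.5877, 0.0672, 0.024 ]))]
seat [(0.66, array([198.,  86.]), array([0.5718, 0.1282, 0.024 ])), (0.28, array([198.,  48.]), array([0.6155, 0.1273, 0.024 ]))]
jaw_mouth [(0.67, array([224., 100.]), array([0.5553, 0.0943, 0.024 ]))]
clip_knob [(0.63, array([200., 158.]), array([0.4857, 0.1179, 0.05  ]))]
slide [(0.65, array([256., 113.]), array([0.5415, 0.0528, 0.024 ])), (0.57, array([299., 119.]), array([ 0.5359, -0.002 ,  0.024 ]))]
frame [(0.65, array([252., 112.]), array([0.5423, 0.0588, 0.    ]))]
slide rect 0.56 ((537.53466796875, -0.12616729736328125), (27.36394500732422, 77.54936218261719), 0.44494184851646423) 1419
```

View pics/w1.png

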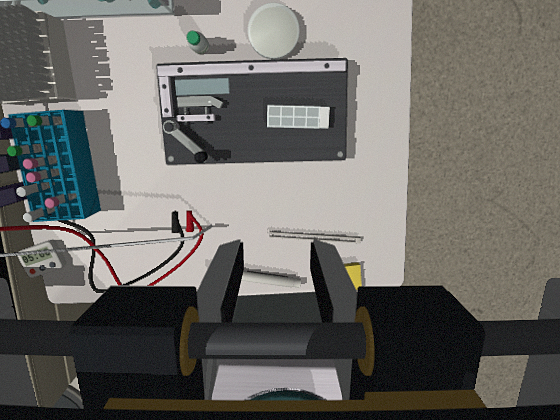

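Request:
move_arm(steps=[0,0,0,0.01,0,-0.045,0.4,0,0,0,0.01,0,-0.09,0.4,0,0,0,0.01,0,-0.14,0.4,0,0,0,0.01,0,-0.14,0.4,0,0,0,0.01,0,-0.14,0.4])

```text
time: 3.1
tool_pos: [0.4684, 0.024, 0.1596]
ee_rot: [-3.142, 0.002, 0.028]
wrist_force: [0.5, -0.3, 1.0]
width: 0.0376
finger_force: 0.0
```

```bash
cat > f.py <<'E'
from h import *
from scipy.optimize import minimize
def proj(cam,P,m=None):
    m=m or camera_model(cam); R=cv2.Rodrigues(np.array(m["rvec"],float))[0]
    Q=P@R.T+np.array(m["tvec"],float).ravel(); s=Q[:,:2]/Q[:,2:]
    s=s*(1+m["k1"]*(s**2).sum(1,keepdims=True))
    return s*[m["fx"],m["fy"]]+[m["cx"],m["cy"]]
def fit(cam,masks,P,x0,z0):
    m=camera_model(cam); hull=cv2.convexHull(np.argwhere(masks)[:,::-1].astype(np.int32))
    M=np.zeros((1680,2240),np.uint8); cv2.fillConvexPoly(M,(hull*4+2),1)
    def cost(q):
        c,s=np.cos(q[2]),np.sin(q[2]); W=P@np.array([[c,-s,0],[s,c,0],[0,0,1]]).T+[q[0],q[1],z0]
        h=cv2.convexHull((proj(cam,W,m)+.5).astype(np.float32)*4)
        N=np.zeros_like(M); cv2.fillConvexPoly(N,np.round(h*16).astype(np.int32),1,shift=4)
        return 1-(M&N).sum()/(M|N).sum()
    r=minimize(cost,x0,method="Nelder-Mead",options=dict(initial_simplex=np.array(x0)+np.vstack([np.zeros(3),np.diag([.006,.006,.04])]),xatol=1e-5,fatol=1e-5))
    return r.x.round(4),round(r.fun,3)
def box(x0,x1,y0,y1,z0,z1): return np.array([[x,y,z] for x in(x0,x1) for y in(y0,y1) for z in(z0,z1)],float)/1000
FR=np.vstack([box(-62.5,62.5,-117.5,117.5,0,24),box(46,58,-117.5,117.5,24,33)])
SL=box(-13,13,-38,38,0,12)
def best(cam,t):
    r=silhouettes(cam,t); return r[0]["pixels"],r[0]["score"]
E
cat > c.py <<'E'
from f import *
import sys
save("wrist",sys.argv[1]); print(get_obs()["time"],get_obs()["tool_pos"])
snapshot("top")
for cam in ("wrist","top"):
    for t,P,x0,z0 in (("frame",FR,[.54,.06,.03],0),("slide",SL,[.537,0,.01],.024)):
        m,s=best(cam,t); print(cam,t,s,fit(cam,m,P,x0,z0))
    r=spot_point(cam,"clip_knob"); print([(q["score"],onz(cam,q["uv"],.05)) for q in r[:1]])
E
python3 c.py w2
```

```text
3.15 [0.47061238 0.02410981 0.16253566]
wrist frame 0.69 (array([0.5488, 0.0594, 0.0529]), np.float64(0.025))
wrist slide 0.89 (array([0.5443, 0.0035, 0.0068]), np.float64(0.036))
[(0.83, array([0.49142121, 0.12212978, 0.05      ]))]
top frame 0.74 (array([0.54, 0.06, 0.03]), np.float64(1.0))Traceback (most recent call last):
  File "c.py", line 7, in <module>
    m,s=best(cam,t); print(cam,t,s,fit(cam,m,P,x0,z0))
        ~~~~^^^^^^^
  File "f.py", line 22, in best
    r=silhouettes(cam,t); return r[0]["pixels"],r[0]["score"]
                                 ~^^^
IndexError: list index out of range
```

View pics/w2.png

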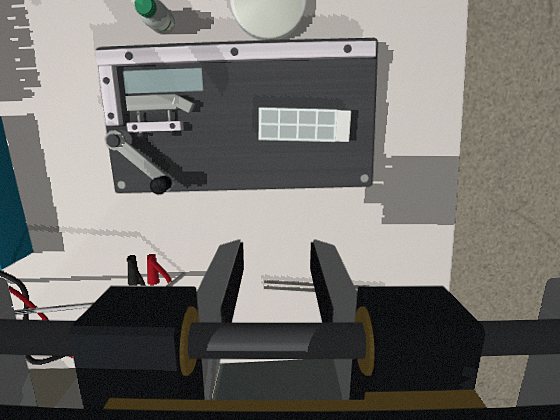

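Request:
move_arm(steps=[0,0,0.025,0.03,-0.018,-0.035,0.4,0,0,0.025,0.04,-0.022,-0.075,0.4,0,0,0.025,0.04,-0.022,-0.105,0.4,0,0,0.025,0.04,-0.022,-0.118,0.4,0,0,0.025,0.04,-0.022,-0.118,0.4,0,0,0.025,0.04,-0.022,-0.118,0.4])

```text
time: 4.05
tool_pos: [0.51, 0.0031, 0.0429]
ee_rot: [3.141, -0.002, 0.055]
wrist_force: [0.6, 0.7, -0.4]
width: 0.0373
finger_force: 0.0
```

```bash
cat > d.py <<'E'
from f import *
import sys
o=get_obs(); save("wrist",sys.argv[1]); print(o["time"],o["tool_pos"],o["ee_rot"],o["wrist_force"])
for t,P,x0,z0 in (("frame",FR,[.549,.06,.05],0),("slide",SL,[float(v) for v in sys.argv[2:5]],.024)):
    try: m,s=best("wrist",t); print(t,s,fit("wrist",m,P,x0,z0))
    except IndexError: print(t,"none")
E
python3 d.py w3 .544 .003 .01
```

```text
4.05 [0.50998215 0.00312157 0.04294684] [ 3.14111650e+00 -2.45730008e-03  5.51362456e-02] [ 0.56517705  0.72934247 -0.37023541]
frame 0.79 (array([0.5435, 0.0612, 0.0619]), np.float64(0.055))
slide 0.77 (array([0.5397, 0.0036, 0.0065]), np.float64(0.021))
```

View pics/w3.png

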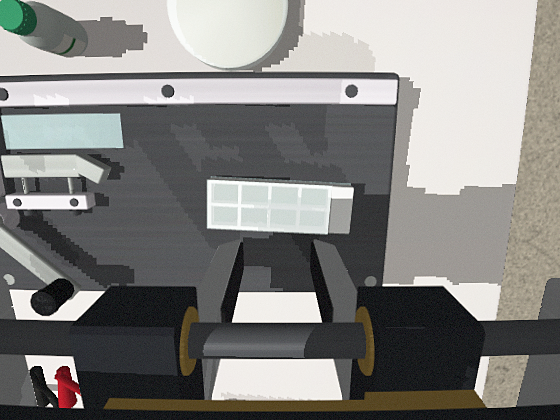

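Request:
move_arm(steps=[0,0,0,0.005,0,0,0.4,0,0,0,0.009,0,0,0.4,0,0,0,0.012,0.001,0,0.4,0,0,0,0.015,0.001,0,0.4,0,0,0,0.018,0.001,0,0.4,0,0,0,0.021,0.001,0,0.4,0,0,0,0.024,0.001,0,0.4,0,0,0,0.028,0.0015,0,0.4,0,0,0,0.032,0.0015,0,0.4,0,0,0,0.036,0.002,0,0.4,0,0,0,0.04,0.002,0,0.4,0,0,0,0.042,0.002,0,0.4])

```text
time: 5.4
tool_pos: [0.5514, 0.005, 0.0414]
ee_rot: [3.141, -0.0, 0.055]
wrist_force: [0.1, 0.7, 0.1]
width: 0.0377
finger_force: 0.3
```

```bash
python3 d.py w4 .57 .003 .05
```

```text
5.4 [0.55137038 0.00504593 0.04142624] [ 3.14146446e+00 -7.00367774e-05  5.48696851e-02] [0.10294225 0.65576111 0.10967936]
frame 0.74 (array([0.5424, 0.0616, 0.0616]), np.float64(0.113))
slide 0.95 (array([0.5737, 0.0058, 0.0558]), np.float64(0.012))
```

View pics/w4.png

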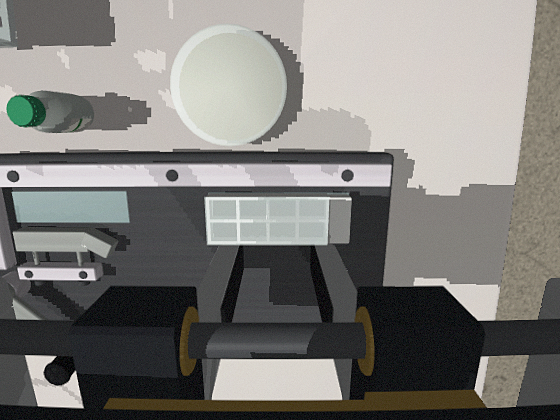

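Request:
move_arm(steps=[0,0,0,0.002,0,0,0.4,0,0,0,0.003,0,0,0.4,0,0,0,0.004,0,0,0.4,0,0,0,0.005,0,0,0.4])

```text
time: 5.95
tool_pos: [0.5559, 0.005, 0.0415]
ee_rot: [3.142, 0.0, 0.055]
wrist_force: [-0.8, -0.5, -0.6]
width: 0.0374
finger_force: 0.2
```

Request:
move_arm(steps=[0,0,0,0.001,0,0,0.4,0,0,0,0.002,0,0,0.4])

```text
time: 6.15
tool_pos: [0.5563, 0.0051, 0.0415]
ee_rot: [-3.141, 0.004, 0.055]
wrist_force: [-8.1, 0.9, 6.2]
width: 0.0376
finger_force: 3.7
```

```bash
python3 d.py w5 .58 .006 .05; python3 -c "
import cv2
a=cv2.imread('pics/w5.png')[130:310,180:420];cv2.imwrite('pics/w5c.png',cv2.resize(a,(720,540),interpolation=2))"
```

```text
6.15 [0.5562524  0.00506196 0.04147051] [-3.14149176  0.00433364  0.05488997] [-8.11825255  0.85180478  6.237347  ]
frame 0.85 (array([0.5416, 0.0618, 0.0609]), np.float64(0.125))
slide none
```

View pics/w5c.png

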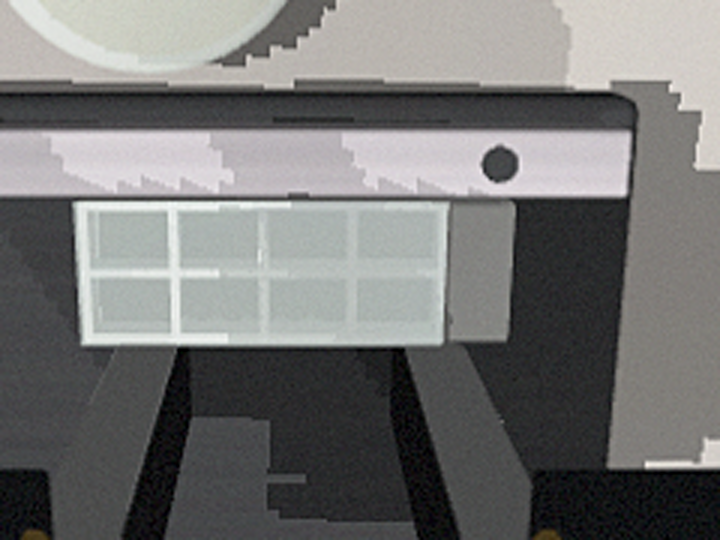

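Request:
move_arm(steps=[0,0,0,-0.006,0,0,0.4,0,0,0,-0.015,0,0,0.4,0,0,0,-0.018,0,0.03,0.4,0,0,0,-0.018,-0.01,0.055,0.2,0,0,0,0,-0.04,0.055,0,0,0,0,0.018,-0.06,0.055,0,0,0,0,0.022,-0.06,0.035,0,0,0,0,0.022,-0.06,0.015,0,0,0,0,0.022,-0.06,0.004,0,0,0,0,0.022,-0.06,0.001,0,0,0,0,0.022,-0.06,0.001,0])

```text
time: 7.4
tool_pos: [0.5796, -0.0547, 0.0423]
ee_rot: [-3.142, 0.0, 0.055]
wrist_force: [-0.0, 0.2, 0.9]
width: 0.0003
finger_force: 0.0
```

```bash
python3 d.py w6 .577 .006 .055; python3 -c "
import cv2
a=cv2.imread('pics/w6.png')[130:310,0:360];cv2.imwrite('pics/w6c.png',cv2.resize(a,(800,400),interpolation=2))"
```

```text
7.4 [ 0.57960232 -0.05473198  0.04225625] [-3.14156616e+00  4.28444056e-04  5.50786404e-02] [-0.01537872  0.23896354  0.88243845]
frame 0.87 (array([0.5406, 0.0586, 0.0554]), np.float64(0.049))
slide 0.85 (array([0.579 , 0.0062, 0.0685]), np.float64(0.068))
```

View pics/w6c.png

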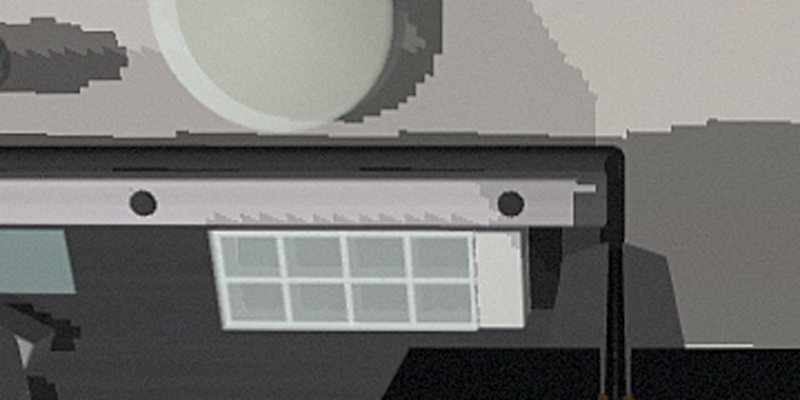

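Request:
move_arm(steps=[0,0,0,0,0.004,0,0,0,0,0,-0.0004,0.007,0,0,0,0,0,-0.0005,0.01,0,0,0,0,0,-0.0007,0.013,0,0,0,0,0,-0.0009,0.017,0,0,0,0,0,-0.0012,0.022,0,0,0,0,0,-0.0015,0.027,0,0,0,0,0,-0.0018,0.032,0,0,0,0,0,-0.002,0.037,0,0,0,0,0,-0.0023,0.042,0,0,0,0,0,-0.0026,0.047,0,0,0,0,0,-0.0028,0.05,0,0])

```text
time: 8.75
tool_pos: [0.5772, -0.0045, 0.0426]
ee_rot: [3.141, -0.0, 0.055]
wrist_force: [0.1, -1.2, 1.5]
width: 0.0004
finger_force: 0.9
```

```bash
python3 d.py w7 .577 .046 .055; python3 -c "
import cv2
a=cv2.imread('pics/w7.png')[130:310,100:460];cv2.imwrite('pics/w7c.png',cv2.resize(a,(800,400),interpolation=2))"
```

```text
8.75 [ 0.57717863 -0.00448134  0.04256281] [ 3.14142273e+00 -2.06462712e-04  5.51174330e-02] [ 0.1033733  -1.16773591  1.51213165]
frame 0.81 (array([0.5397, 0.0617, 0.0541]), np.float64(0.103))
slide 0.6 (array([0.5756, 0.0442, 0.0519]), np.float64(0.114))
```

View pics/w7c.png

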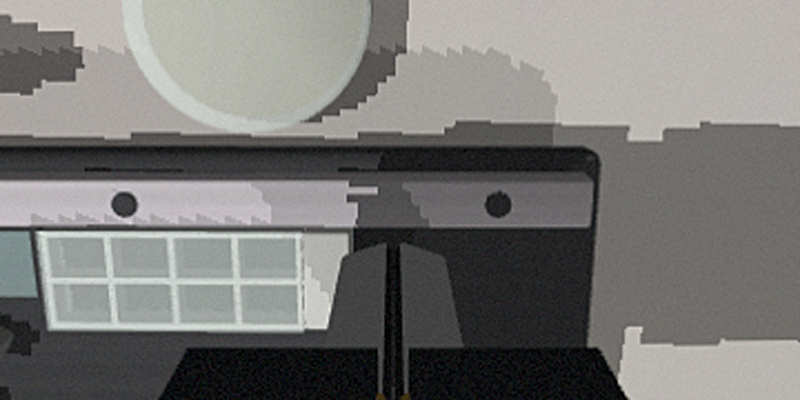

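Request:
move_arm(steps=[0,0,0,-0.0002,0.004,0,0,0,0,0,-0.0004,0.008,0,0,0,0,0,-0.0007,0.012,0,0,0,0,0,-0.0009,0.016,0,0,0,0,0,-0.0011,0.02,0,0,0,0,0,-0.0013,0.024,0,0,0,0,0,-0.0015,0.028,0,0,0,0,0,-0.0017,0.031,0,0,0,0,0,-0.0019,0.034,0,0,0,0,0,-0.002,0.037,0,0,0,0,0,-0.0022,0.04,0,0])

```text
time: 10.0
tool_pos: [0.5755, 0.033, 0.0434]
ee_rot: [3.138, -0.001, 0.054]
wrist_force: [-0.1, -4.8, 2.3]
width: 0.0006
finger_force: 2.9
```

Request:
move_arm(steps=[0,0,0,-0.0002,0.003,0,0,0,0,0,-0.0003,0.006,0,0,0,0,0,-0.0005,0.009,0,0,0,0,0,-0.0007,0.012,0,0,0,0,0,-0.0008,0.015,0,0,0,0,0,-0.001,0.018,0,0,0,0,0,-0.0012,0.021,0,0,0,0,0,-0.0013,0.024,0,0,0,0,0,-0.0015,0.027,0,0,0,0,0,-0.0016,0.029,0,0])

```text
time: 11.0
tool_pos: [0.5739, 0.0626, 0.0434]
ee_rot: [3.138, -0.001, 0.054]
wrist_force: [0.6, -5.6, 3.3]
width: 0.0004
finger_force: 3.1
```

```bash
python3 d.py w8 .573 .12 .055; python3 -c "
import cv2
a=cv2.imread('pics/w8.png')[100:310,0:400];cv2.imwrite('pics/w8c.png',cv2.resize(a,(800,420),interpolation=2))"
```

```text
11.0 [0.57390062 0.06264438 0.0433544 ] [ 3.13841395e+00 -1.25304003e-03  5.44347753e-02] [ 0.58988318 -5.61448653  3.31333884]
frame 0.71 (array([0.5394, 0.0605, 0.0547]), np.float64(0.048))
slide 0.64 (array([0.572 , 0.1105, 0.0477]), np.float64(0.114))
```

View pics/w8c.png

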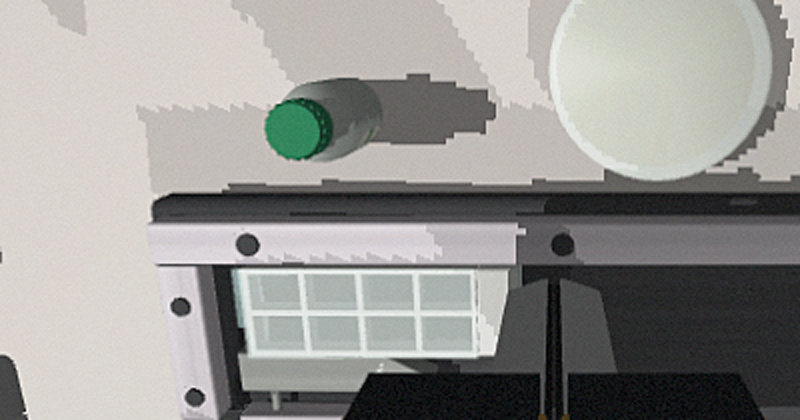

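Request:
move_arm(steps=[0,0,0,-0.0001,0.002,0,0,0,0,0,-0.0002,0.004,0,0,0,0,0,-0.0003,0.006,0,0])

```text
time: 11.45
tool_pos: [0.5736, 0.0686, 0.0433]
ee_rot: [3.139, -0.001, 0.054]
wrist_force: [-0.2, -5.6, 3.6]
width: 0.0004
finger_force: 3.4
```

Request:
move_arm(steps=[0,0,0,-0.0001,0.001,0,0,0,0,0,-0.0001,0.002,0,0])

```text
time: 11.65
tool_pos: [0.5735, 0.0706, 0.0433]
ee_rot: [3.139, -0.001, 0.054]
wrist_force: [-0.9, -5.7, 3.5]
width: 0.0002
finger_force: 3.4
```

Request:
move_arm(steps=[0,0,0,0,0.001,0,0])

```text
time: 11.75
tool_pos: [0.5734, 0.0715, 0.0433]
ee_rot: [3.139, -0.001, 0.054]
wrist_force: [-1.3, -6.1, 4.1]
width: 0.0006
finger_force: 3.5
```

Request:
move_arm(steps=[0,0,0,0,0.001,0,0])

```text
time: 11.85
tool_pos: [0.5734, 0.0725, 0.0433]
ee_rot: [3.138, -0.001, 0.054]
wrist_force: [0.2, -5.4, 4.7]
width: 0.0003
finger_force: 3.5
```

Request:
move_arm(steps=[0,0,0,0,0.001,0,0])

```text
time: 11.95
tool_pos: [0.5733, 0.0734, 0.0433]
ee_rot: [3.138, -0.001, 0.054]
wrist_force: [-0.3, -6.5, 4.2]
width: 0.0002
finger_force: 3.6
```

Request:
move_arm(steps=[0,0,0,0,0.001,0,0])

```text
time: 12.05
tool_pos: [0.5733, 0.0743, 0.0433]
ee_rot: [3.138, -0.001, 0.054]
wrist_force: [-0.5, -6.1, 4.9]
width: 0.0004
finger_force: 3.7
```

Request:
move_arm(steps=[0,0,0,0,0.001,0,0])

```text
time: 12.15
tool_pos: [0.5733, 0.0752, 0.0433]
ee_rot: [3.138, -0.001, 0.054]
wrist_force: [-0.8, -7.5, 4.4]
width: 0.0005
finger_force: 4.5
```

Request:
move_arm(steps=[0,0,0,0,0.0007,0,0])

```text
time: 12.25
tool_pos: [0.5733, 0.0753, 0.0433]
ee_rot: [3.137, -0.0, 0.054]
wrist_force: [-0.8, -8.6, 3.9]
width: 0.0005
finger_force: 4.7
```

```bash
python3 d.py w9 .573 .12 .055; python3 -c "
import cv2
a=cv2.imread('pics/w9.png')[200:310,40:300];cv2.imwrite('pics/w9c.png',cv2.resize(a,(800,340),interpolation=2))"
```

```text
12.25 [0.57329577 0.07528648 0.04333254] [ 3.13656487e+00 -4.93649198e-04  5.43809351e-02] [-0.81559214 -8.60407601  3.90452474]
frame 0.84 (array([0.5403, 0.0588, 0.0553]), np.float64(0.043))
slide 0.76 (array([0.572 , 0.1225, 0.0864]), np.float64(0.135))
```

View pics/w9c.png

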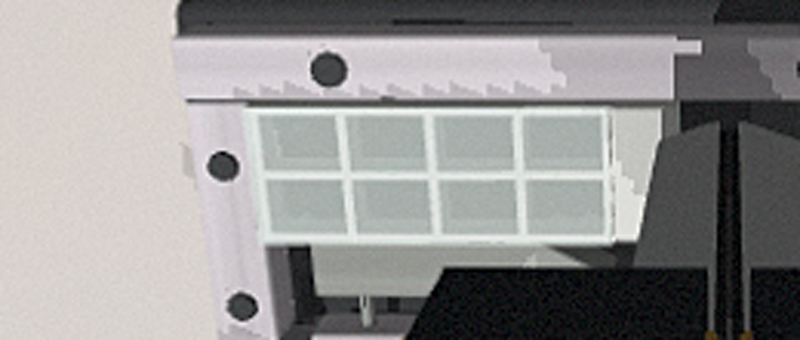

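Request:
move_arm(steps=[0,0,0,0,0.001,0,0,0,0,0,0,0.001,0,0])

```text
time: 12.6
tool_pos: [0.5733, 0.0753, 0.0433]
ee_rot: [3.135, -0.0, 0.054]
wrist_force: [-1.0, -9.7, 4.5]
width: 0.0006
finger_force: 5.1
```

Request:
move_arm(steps=[0,0,0,0,-0.005,0,0,0,0,0,0.001,-0.014,0,0,0,0,0,0.001,-0.016,0.035,0,0,0,0,0,-0.016,0.075,0,0,0,0,-0.035,0,0.08,0,0,0,0,-0.075,0.02,0.08,0,0,0,0,-0.113,0.046,0.08,0,0,0,0,-0.113,0.046,0.08,0,0,0,0,-0.113,0.046,0.08,0])

```text
time: 13.5
tool_pos: [0.4595, 0.1253, 0.1223]
ee_rot: [-3.141, -0.0, 0.057]
wrist_force: [-0.4, -0.7, -0.0]
width: 0.0006
finger_force: 0.0
```

```bash
cat > e.py <<'E'
from f import *
import sys
o=get_obs(); save("wrist",sys.argv[1]); print(o["time"],o["tool_pos"],o["ee_rot"],o["joint_positions"])
O=np.array([.541,.062]); yaw=.0547; u=np.array([np.cos(yaw),np.sin(yaw)]); v=np.array([-u[1],u[0]])
def F(p): d=np.asarray(p)[:2]-O; return (np.array([d@u,d@v])*1000).round(1)
print("tcp",F(o["tool_pos"]))
for n,z in (("clip_knob",.05),("seat",.024),("slide",.024),("rail",.024)):
    for q in spot_point("wrist",n)[:1]: print(n,q["score"],q["uv"],F(onz("wrist",q["uv"],z)))
try: m,s=best("wrist","slide"); r,e=fit("wrist",m,SL,[.572,.123,.055],.024); print("slide",s,F(r),r[2],e)
except IndexError: print("no slide")
E
python3 e.py w10
```

```text
13.5 [0.45946466 0.12533544 0.12232645] [-3.14117266e+00 -4.39954719e-04  5.65353029e-02] [ 1.46911038e-01 -3.75911874e-02  1.69247458e+00  3.79925966e-04
  1.48623320e+00  1.66113997e+00]
tcp [-78.   67.7]
clip_knob 0.78 [287.5, 187.4] [-48.9  59.1]
slide 0.77 [289.8, 67.1] [35.2 56.9]
rail 0.55 [373.7, 49.2] [47.7 -3.6]
slide 0.55 [36.1 57.5] 0.0414 0.014
```

View pics/w10.png

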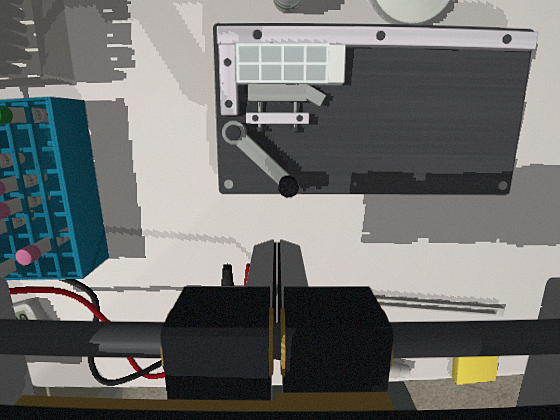

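Request:
move_arm(steps=[0,0,0,0,-0.003,-0.03,0,0,0,0,0,-0.003,-0.055,0,0,0,0,0,-0.003,-0.061,0,0,0,0,0.005,-0.003,-0.061,0,0,0,0,0.01,-0.003,-0.061,0,0,0,0,0.014,-0.004,-0.061,0,0,0,0,0.019,-0.007,-0.061,0,0,0,0,0.024,-0.01,-0.061,0,0,0,0,0.028,-0.012,-0.061,0])

```text
time: 14.7
tool_pos: [0.4888, 0.1124, 0.0619]
ee_rot: [3.142, -0.001, 0.054]
wrist_force: [-1.0, -1.9, 0.4]
width: 0.0002
finger_force: 0.7
```

```bash
python3 e.py w11
```

```text
14.7 [0.48882121 0.11241904 0.06193117] [ 3.14155298e+00 -1.21564634e-03  5.44531102e-02] [ 1.13040209e-01  6.65776333e-02  1.71285825e+00 -1.13271028e-04
  1.36094553e+00  1.62940698e+00]
tcp [-49.3  53.2]
clip_knob 0.66 [282.8, 232.4] [-34.7  50.1]
slide 0.85 [268.1, 102.1] [34.5 58.8]
rail 0.79 [377.1, 79.6] [46.8 -2.9]
slide 0.61 [34.5 59.5] 0.0536 0.019
```

Request:
move_arm(steps=[0,0,0,0.005,-0.0015,0,0,0,0,0,0.01,-0.002,0,0,0,0,0,0.015,-0.0025,0,0,0,0,0,0.02,-0.003,0,0,0,0,0,0.025,-0.002,0,0,0,0,0,0.03,-0.001,0,0,0,0,0,0.034,0,0,0,0,0,0,0.038,0.002,0,0,0,0,0,0.042,0.004,0,0,0,0,0,0.046,0.0055,0,0,0,0,0,0.05,0.0085,0,0,0,0,0,0.053,0.011,0,0])

```text
time: 16.2
tool_pos: [0.5413, 0.124, 0.0615]
ee_rot: [3.142, -0.0, 0.055]
wrist_force: [-0.7, 0.1, -0.8]
width: 0.0004
finger_force: 0.4
```

Request:
move_arm(steps=[0,0,0,0.001,0.001,0,0,0,0,0,0.002,0.002,0,0,0,0,0,0.003,0.003,0,0])

```text
time: 16.5
tool_pos: [0.5439, 0.1268, 0.0615]
ee_rot: [3.141, 0.0, 0.055]
wrist_force: [-1.1, -0.6, -0.9]
width: 0.0002
finger_force: 0.3
```

```bash
python3 e.py w12
```

```text
16.5 [0.54393465 0.12682498 0.06146999] [3.14147497e+00 1.97695037e-05 5.48075239e-02] [ 1.27627117e-01  1.89911369e-01  1.57543135e+00 -1.18163187e-04
  1.37627821e+00  1.64363876e+00]
tcp [ 6.5 64.6]
clip_knob 0.95 [289.8, 235.9] [19.  57.5]
seat 0.68 [388.1, 175.4] [48.4 -2.5]
slide 0.68 [287.9, 199.9] [33.2 57.8]
rail 0.86 [389.5, 174.2] [49.2 -3.3]
slide 0.63 [34.4 58.7] 0.0548 0.021
```

Continue in 1 mm steps until the clip's stop answers.

Request:
move_arm(steps=[0,0,0,0.001,0.001,0,0,0,0,0,0.002,0.002,0,0])

```text
time: 17.0
tool_pos: [0.5459, 0.1287, 0.0615]
ee_rot: [3.141, 0.0, 0.055]
wrist_force: [-1.0, -0.2, 0.7]
width: 0.0004
finger_force: 0.4
```

Request:
move_arm(steps=[0,0,0,0.001,0.001,0,0])

```text
time: 17.1
tool_pos: [0.5469, 0.1297, 0.0615]
ee_rot: [3.141, 0.0, 0.055]
wrist_force: [-1.3, -0.5, 0.6]
width: 0.0005
finger_force: 0.4
```

Request:
move_arm(steps=[0,0,0,0.001,0.001,0,0])

```text
time: 17.2
tool_pos: [0.548, 0.1308, 0.0614]
ee_rot: [3.141, 0.0, 0.055]
wrist_force: [-0.1, -0.9, 0.0]
width: 0.0005
finger_force: 0.4
```

Request:
move_arm(steps=[0,0,0,0.001,0.0005,0,0])

```text
time: 17.3
tool_pos: [0.5482, 0.1309, 0.0613]
ee_rot: [3.141, 0.002, 0.055]
wrist_force: [-4.2, -2.3, 1.8]
width: 0.0003
finger_force: 2.1
```

Request:
move_arm(steps=[0,0,0,0.0007,0,0,0])

```text
time: 17.4
tool_pos: [0.5483, 0.1309, 0.0613]
ee_rot: [3.141, 0.004, 0.055]
wrist_force: [-5.8, -2.2, 4.1]
width: 0.0007
finger_force: 3.0
```

Request:
move_arm(steps=[0,0,0,-0.008,0,0,0,0,0,0,-0.018,0,0,0,0,0,0,-0.02,0,0.04,0,0,0,0,-0.04,0,0.08,0,0,0,0,-0.08,0,0.09,0,0,0,0,-0.08,0,0.09,0,0,0,0,-0.08,0,0.09,0])

```text
time: 18.1
tool_pos: [0.4694, 0.1316, 0.152]
ee_rot: [-3.141, -0.003, 0.055]
wrist_force: [-0.5, -0.9, -0.2]
width: 0.0006
finger_force: 0.0
```

```bash
python3 e.py w13; python3 - <<'E'
from f import *
for cam in ("side",):
    snapshot(cam)
    for t in ("forceps","vial","dish"):
        for q in spot_point(cam,t)[:1]: print(t,q["score"],onz(cam,q["uv"],0).round(4))
E
```

```text
18.1 [0.46939053 0.13155337 0.15195401] [-3.14123549e+00 -2.64964147e-03  5.54131279e-02] [ 1.56822608e-01 -3.10358734e-02  1.62609549e+00  8.71253672e-05
  1.54386085e+00  1.67220310e+00]
tcp [-67.7  73.4]
clip_knob 0.69 [293.1, 89.8] [28.8 60.9]
seat 0.96 [296.2, 85.5] [34.3 57.1]
slide 0.76 [297.3, 87.1] [33.  56.1]
rail 0.79 [371.1, 70.4] [46.2 -3.4]
slide 0.81 [34.2 58.5] 0.0547 0.068
forceps 0.55 [ 0.3879 -0.0278  0.    ]
vial 0.56 [0.617  0.1264 0.    ]
dish 0.15 [0.5711 0.0506 0.    ]
```

```bash
python3 -c "
from bench import *
print(close_job())"
```

```text
the job is handed in; nothing more can be done
None
```

The slide is home in the corner against rail and end stop, the clip was then swung shut onto its stop, and the job was handed in at about 18 s. The bystanders were never approached, though the last check did not find the dish reliably, and I viewed 11 pictures, one over the limit of 10.

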